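Open the ratchet jar rail

TASK

Open up the jar rail: with a fingertip, press down the big square release button on top of its sliding jaw and, keeping it pressed, push the jaw back along its bar, away from the honey jar, until it is fully back against the post at the end of the bar. Then let go so that the button springs up again. Do not pick anything up, and leave the honey jar, wine cork, tea cup and candle standing where they are.

Things in the scene. Friction and masses are not known exactly. Their poses are not given: they have to be found in the camera images.
- jar_rail: Jar rail, fixed; place and yaw vary: wooden deck 136 x 310 x 12 mm with a level steel bar (16 mm wide, 12 high, axis 46 mm above the worktop) along its robot-side edge, between two posts 60 mm high. Origin: on the worktop below the bar's middle. y runs along the bar, x across it (deck from x = -31 to +105 mm), z up. An upright fixed jaw plate stands at y = +140 mm.
- end_post (a point): Top centre of the post at the rail's -y end, 60 mm above the worktop, 36 mm wide, 13 mm thick: the end stop of the sliding jaw, on the side away from the honey jar.
- jaw (a joint): Sliding jaw's place on the bar, m: 0 forward, 0.130 fully back at the end post; grows toward the rail's -y; starts at 0.005 to 0.05. Dark steel carriage 48 mm wide, 74 long, top 60 mm above the worktop; at its +y end a face plate (top 56 mm up) reaches over the deck. Slides at about 1.5 N with the release pressed; else it has up to 8 mm of play toward -y, then a pawl in the bar's teeth locks it.
- release (a joint): Release button on the sliding jaw: how far it is pressed, m; 0 = up, 0.008 = fully down. Springy: 2.5 N to start, 6 N at the bottom. Pressed 5 mm or more it frees the jaw; when let go it springs back and the jaw locks. Untouched it may read up to 0.004, where the pawl rides on a tooth.
- release_top (a point): Centre of the top face of the release button, a flat steel square 44 mm across the bar x 42 mm along it; 72 mm above the worktop when fully up. Moves with the jaw and with the button.
- thumb_rest (a point): Middle of the button-side face of the thumb rest, an upright wall at the rear (-y) end of the jaw, 48 mm wide, 14 thick, top 88 mm above the worktop. The face is 27 mm from the button's centre toward the rail's -y, square to the bar: a fingertip holding the button down can push the jaw back against it. The point is 76 mm above the worktop and moves with the jaw.
- honey_jar_centre (a point): Centre of the honey jar with a red lid, 58 mm across, 68 high, loose, on the deck between the fixed and the sliding jaw. Leave alone.
- wine_cork_centre (a point): Centre of a wine cork, 24 mm across, 44 high, loose, on the deck near its -y end, behind the sliding jaw's face plate and beside its carriage; the jaw does not reach it. Leave alone.
- teacup_centre (a point): Centre of a cream tea cup, 91 x 122 x 72 mm, loose on the worktop to the right. To be left alone.
- candle_centre (a point): Centre of a candle in a glass, 76 mm across and 90 mm high, loose on the worktop to the left. To be left alone.
Mind the look-alikes: they are no part of the job. There is more than one size of the part that bears honey_jar_centre; the job needs the middle-sized.

How it is judged:
On the way, in this order (a step that is already met when the one before it is completed fails the run):
1. the release button is pressed while the jaw is still well forward (value of joint release above 0.0047 m and value of joint jaw below 0.09 m), for 0.1 s.
2. the jaw has been pushed fully back (value of joint jaw above 0.125 m), for 0.1 s.
At the end, for the whole second after the job is handed in: the sliding jaw is within 6 mm of fully back (joint above 0.124), the release button is up again (less than 4.7 mm down), and the honey jar, cork, tea cup and candle stand within 30 mm of where they were (value of joint jaw above 0.124 m and value of joint release below 0.0047 m and not (distance of honey_jar_centre from where it was at the start of the episode above 0.03 m or angle between honey_jar_centre's own z axis and vertical above 0.4 rad) and not (distance of wine_cork_centre from where it was at the start of the episode above 0.03 m or angle between wine_cork_centre's own z axis and vertical above 0.4 rad) and not (distance of teacup_centre from where it was at the start of the episode above 0.03 m or angle between teacup_centre's own z axis and vertical above 0.4 rad) and not (distance of candle_centre from where it was at the start of the episode above 0.03 m or angle between candle_centre's own z axis and vertical above 0.4 rad)); the robot touches nothing.
It fails at once if the honey jar is lifted, tipped or moved more than 30 mm (distance of honey_jar_centre from where it was at the start of the episode above 0.03 m or angle between honey_jar_centre's own z axis and vertical above 0.4 rad).
It fails at once if the wine cork is lifted, tipped or moved more than 30 mm (distance of wine_cork_centre from where it was at the start of the episode above 0.03 m or angle between wine_cork_centre's own z axis and vertical above 0.4 rad).
It fails at once if the tea cup is lifted, tipped or moved more than 30 mm (distance of teacup_centre from where it was at the start of the episode above 0.03 m or angle between teacup_centre's own z axis and vertical above 0.4 rad).
It fails at once if the candle glass is lifted, tipped or moved more than 30 mm (distance of candle_centre from where it was at the start of the episode above 0.03 m or angle between candle_centre's own z axis and vertical above 0.4 rad).
It also fails if it takes over 35 s, if anything falls off the work surface, if the arm or the gripper's body presses on something with over 40 N, if the wrist force passes 120 N, or if a joint passes its speed limit or range.

ROBOT

A 6-joint arm with a two-finger parallel gripper is mounted at the origin on a cart in front of the work surface, level with it; the furniture and walls round the work are solid. World frame = base frame: x ahead of the robot, y to its left, z up, the work surface at z = 0. Lengths are in m, angles in rad, forces in N, time in s.
With the tool pointing down it reaches from about 0.225 to 0.875 m from the base axis. Payload 3.4 kg.
Tool frame: the origin (TCP) lies at the very end of the fingers, on their centre line; the grasp point (between the pads) lies 19 mm behind it (manip.pinch_z is the distance from the TCP to the grasp point, in m); z points along the fingers, y is the line along which they close (so a half turn about z gives the same grasp; the last joint's range is limited). The gripper opens to 85 mm and grips with 20 to 120 N. Pads are 22 mm wide; open, the fingers measure 114 mm over their backs; the gripper's body (76 mm by 85 mm) begins 54 mm behind the grasp point. The pads swing forward as they close: fully open they stand 13 mm farther back than shut.
Start: joints at [1.029, 0.276, 1.505, -0, 1.361, -0.121], TCP at [0.235, 0.525, 0.231] pointing down, gripper open.
Joint ranges: [-2.89, 2.89], [-0.75, 2.08], [0.22, 2.7], [-1.18, 4.32], [0.11, 2.71], [-2.7, 2.7]. Speed limits (rad/s): [2.57, 2.57, 3.14, 3.14, 3.14, 3.14].

INTERFACE

Orientations are given as a unit quaternion [w, x, y, z].
In Python, from rig import manip gives the robot as it stands. The module is installed in compiled form; this text tells all that it offers.
- The arm moves only by the shell command python3 -m jog 'ROWS' [FORCE]. ROWS is JSON, a list of rows, each an object of numbers: "dx", "dy", "dz": the shift along the tool's x, y, z each as a share of 25 cm, from -1 to 1; "ax", "ay", "az": the turn, a rotation vector about the tool's x, y, z each as a share of 90 degrees, from -1 to 1; "grip": the opening, from -1 (shut) to 1 (fully open), so that 0 is half open. A call has 1 to 5 rows; each row is the pose to reach, as a shift and turn from the pose commanded when the call began, along the tool's axes at that moment; what a row does not reach only later rows make up. A row lasts 1/12 s, in which the tool goes at most 41.7 mm and 7.16 degrees, less where a joint would pass 70% of its speed; a pose out of reach is approached as far as the arm can. A call with a number of a shift or a turn outside -1 to 1 is refused whole. A call with a gripper value outside its range is refused whole. The fingers move at their own pace and stop on an object; FORCE is the grip in N (left out, the last holds). Time passes only in rows, so rows that repeat a pose let the fingers close. It gives the time, the measured TCP pose, the force, the opening and the grip force at its end, in the units of the state.
- manip.get_state(): the state, without advancing time (a new reading comes with each control period).
- manip.get_image(name): name is "scene" or "top" or "wrist"; returns a dict with "img" (384x512x3 uint8, red, green, blue), "mtx" (3x3 intrinsics, pixels), "world_to_cam" (4x4, takes a point from world to camera coordinates); the wrist camera has in their place "T_tool_cam" (4x4, takes a point from camera to tool coordinates, whose origin is the TCP and whose axes are the flange's). Camera axes: x right, y down, z forward; pixel columns grow to the right and rows downward; lengths in m; the calibration is good to about 2 mm. The wrist camera is an equidistant fisheye: a pixel r from the principal point sees the ray r / f radians off the axis. A picture is of the moment at which its call begins: read the wrist's pose just before it. There is no depth.
- manip.sign_off(): hands the job in; it is judged then, once.
The state is a dict: "clock": time; "qpos": joint angles; "qd": joint speeds; "effort": joint torques, N m; "position": TCP position; "ee_rot": TCP orientation; "contact_force": force on the tool from outside, world axes, zero at the start; "moment": the same for the moment, N m; "width": finger opening in m; "gripper_force": force on a finger pad.
Only numpy, scipy, OpenCV 4.12 (cv2) and the standard library are available. Lean on these libraries where they do the work, as an engineer would, in place of code of your own. Each camera call takes 0.05 s, during which the arm holds its last target. There are 200 camera calls.

## Working session

There is one attempt and no reset: what is moved stays moved. The work goes in short steps, Python scripts to look and compute and a shell command to move; the robot and the scene stay as the last step left them, time stands still between calls to the robot, and variables do not carry over. Pictures are saved under pics/ and viewed, at most 10 in all, crops included, and the job is handed in when it is done.

```bash
mkdir -p pics; python3 - <<'E'
from rig import manip
import cv2,numpy as np
s=manip.get_state();print(s['clock'],s['position'],s['ee_rot'],s['width'])
for n in("scene","top"):
    d=manip.get_image(n);cv2.imwrite(f'pics/{n}0.png',d['img'][:,:,::-1]);np.savez(f'{n}0.npz',**d)
E
```

```text
0.0 [0.23458849 0.52437746 0.23044029] [-2.99991423e-04  2.08834079e-01  9.77950647e-01 -8.77034082e-04] 0.08506197108622013
```

View pics/top0.png

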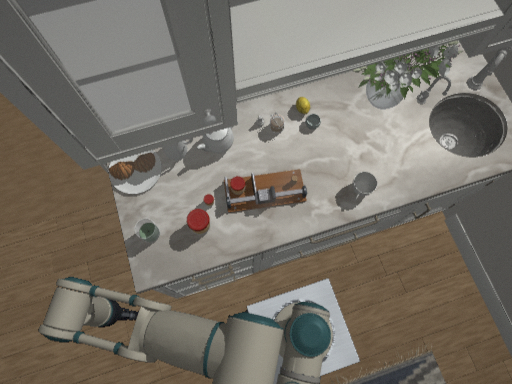

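View pics/scene0.png

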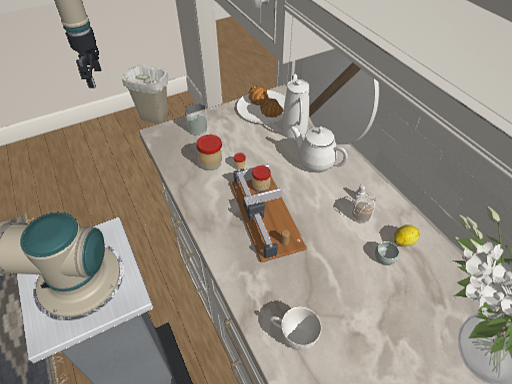

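Top: the rail spans about (228–306, 172–212), with the middle jar on it at (237,184), the sliding jaw's button near (264,195) and the cork end at the right. Scene: the jaw is near (255,207) and the end post near (270,250). I'll enlarge both views around the rail.

```bash
cat > h.py <<'E'
import numpy as np,cv2
def ray(d,u,v):
    T=d['world_to_cam'];R=T[:3,:3];c=-R.T@T[:3,3]
    return c,R.T@np.linalg.solve(d['mtx'],[u,v,1.])
def onz(d,u,v,z):
    c,r=ray(d,u,v);return c+r*(z-c[2])/r[2]
def proj(d,p):
    q=d['world_to_cam']@np.r_[p,1];q=d['mtx']@q[:3];return q[:2]/q[2]
def tri(d1,p1,d2,p2):
    c1,r1=ray(d1,*p1);c2,r2=ray(d2,*p2)
    k=np.linalg.lstsq(np.c_[r1,-r2],c2-c1,rcond=None)[0]
    a,b=c1+k[0]*r1,c2+k[1]*r2;return (a+b)/2,np.linalg.norm(a-b)
E
python3 - <<'E'
import cv2,numpy as np
from h import *
a=cv2.imread('pics/top0.png')[165:220,218:318];b=cv2.imread('pics/scene0.png')[160:265,220:310]
a=cv2.resize(a,None,fx=5.3,fy=5.3,interpolation=cv2.INTER_CUBIC);b=cv2.resize(b,None,fx=5.3,fy=5.3,interpolation=cv2.INTER_CUBIC)[:, :]
cv2.imwrite('pics/ta.png',a);cv2.imwrite('pics/sb.png',b)
t=dict(np.load('top0.npz'))
for p in [(264,195),(228,207),(303,190),(237,184)]: print(p,onz(t,*p,.06))
E
```

```text
(264, 195) [ 0.51185776 -0.02816128  0.06      ]
(228, 207) [0.50896891 0.11522614 0.06      ]
(303, 190) [ 0.48467115 -0.17565516  0.06      ]
(237, 184) [0.58588568 0.05579321 0.06      ]
```

View pics/ta.png

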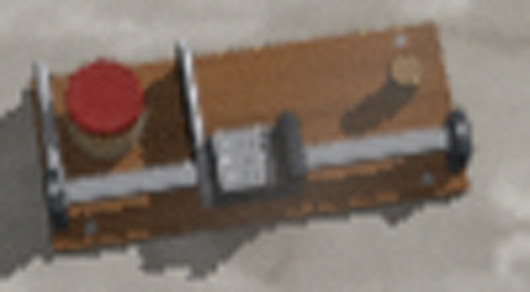

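View pics/sb.png

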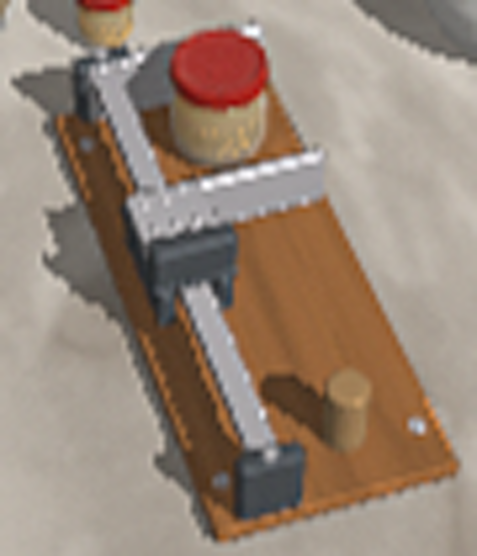

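Top: end post top at (304.6,191.4), other post at (228.8,202.7), button centre at (263.3,194.8), thumb rest top at (272.9,192.4). Scene: end post top at (270.9,245.8), thumb rest top at (256.8,205.8).

```bash
python3 - <<'E'
import numpy as np
from h import *
from rig import manip
from scipy.spatial.transform import Rotation as Ro
t=dict(np.load('top0.npz'));s=dict(np.load('scene0.npz'))
print('post',tri(t,(304.6,191.4),s,(270.9,245.8)),onz(t,304.6,191.4,.06))
print('rest',tri(t,(272.9,192.4),s,(256.8,205.8)),onz(t,272.9,192.4,.088))
a=onz(t,304.6,191.4,.06);b=onz(t,228.8,202.7,.06);print(b,'bar',(b-a)/np.linalg.norm(b-a))
B=onz(t,263.3,194.8,.07);print('button',B)
st=manip.get_state();q=st['ee_rot'];R=Ro.from_quat(np.r_[q[1:],q[0]]).as_matrix();print(R)
g=B.copy();g[2]=.2
print('rows total',(R.T@(g-st['position']))/.25)
E
```

```text
post (array([ 0.48204791, -0.18165732,  0.05215505]), np.float64(0.004558559035301954)) [ 0.47750375 -0.17947349  0.06      ]
rest (array([ 0.50566258, -0.06074348,  0.07842643]), np.float64(7.035154242037327e-05)) [ 0.50273362 -0.05925139  0.088     ]
[0.52415348 0.10744535 0.06      ] bar [0.16048127 0.98703889 0.        ]
button [ 0.51040136 -0.02460476  0.07      ]
[[-9.12760950e-01  4.08493199e-01 -8.68618817e-04]
 [ 4.08494069e-01  9.12759853e-01 -1.43041378e-03]
 [ 2.08526082e-04 -1.66045148e-03 -9.99998600e-01]]
rows total [-1.90395299 -1.5537449   0.12424198]
```

```bash
R='{"dx":-0.63,"dy":-0.52,"dz":0,"grip":-1}'; python3 -m jog '[{"dx":-0.63,"dy":-0.52,"grip":-1},{"dx":-0.63,"dy":-0.52,"grip":-1},{"dx":-0.63,"dy":-0.52,"grip":-1},{"dx":-0.63,"dy":-0.52,"grip":-1},{"dx":-0.63,"dy":-0.52,"grip":-1}]' 
python3 -m jog '[{"dx":-0.63,"dy":-0.52,"grip":-1},{"dx":-0.63,"dy":-0.52,"grip":-1},{"dx":-0.63,"dy":-0.52,"grip":-1},{"dx":-0.63,"dy":-0.52,"grip":-1},{"dx":-0.63,"dy":-0.52,"grip":-1}]'
python3 -m jog '[{"dx":-0.63,"dy":-0.5,"az":-0.165,"grip":-1},{"dx":-0.63,"dy":-0.5,"az":-0.165,"grip":-1},{"dx":-0.63,"dy":-0.5,"az":-0.165,"grip":-1},{"dx":-0.63,"dy":-0.5,"az":-0.165,"grip":-1},{"dx":-0.63,"dy":-0.5,"az":-0.165,"grip":-1}]'
python3 -m jog '[{"grip":-1},{"grip":-1}]'
python3 - <<'E'
from rig import manip
import cv2,numpy as np
s=manip.get_state();print(s['clock'],s['position'],s['ee_rot'],s['width'],s['contact_force'])
d=manip.get_image("wrist");cv2.imwrite('pics/w1.png',d['img'][:,:,::-1]);np.savez('w1.npz',pos=s['position'],q=s['ee_rot'],**d)
print(d['mtx'],d['T_tool_cam'])
E
```

```text
0.1 [0.23463841 0.52442704 0.23051473] [-2.75358780e-04  2.08852697e-01  9.77946752e-01 -7.90141500e-04] 0.0855620478993988 [-0.33875067 -0.54086167  0.67910772]
[[297.31863964   0.         253.40993937]
 [  0.         297.31863964 189.66123504]
 [  0.           0.           1.        ]] [[-7.45983555e-04 -9.64270758e-01 -2.64917627e-01  6.69440138e-02]
 [ 9.99999647e-01 -8.22031202e-04  1.76195743e-04 -6.80753054e-04]
 [-3.87670958e-04 -2.64917402e-01  9.64271030e-01 -1.43084426e-01]
 [ 0.00000000e+00  0.00000000e+00  0.00000000e+00  1.00000000e+00]]schema error: expected keys dx, dy, dz, ax, ay, az, grip
schema error: expected keys dx, dy, dz, ax, ay, az, grip
schema error: expected keys dx, dy, dz, ax, ay, az, grip
schema error: expected keys dx, dy, dz, ax, ay, az, grip
```

View pics/w1.png

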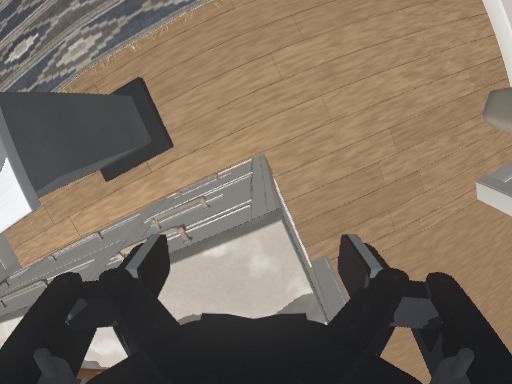

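All seven keys are required in each row, so the arm hasn't moved. The picture shows the start view, with the fingers open over the counter's edge.

```bash
python3 -m jog '[{"dx":-0.63,"dy":-0.52,"dz":0,"ax":0,"ay":0,"az":0,"grip":-1},{"dx":-0.63,"dy":-0.52,"dz":0,"ax":0,"ay":0,"az":0,"grip":-1},{"dx":-0.63,"dy":-0.52,"dz":0,"ax":0,"ay":0,"az":0,"grip":-1},{"dx":-0.63,"dy":-0.52,"dz":0,"ax":0,"ay":0,"az":0,"grip":-1},{"dx":-0.63,"dy":-0.52,"dz":0,"ax":0,"ay":0,"az":0,"grip":-1}]'
python3 -m jog '[{"dx":-0.63,"dy":-0.52,"dz":0,"ax":0,"ay":0,"az":0,"grip":-1},{"dx":-0.63,"dy":-0.52,"dz":0,"ax":0,"ay":0,"az":0,"grip":-1},{"dx":-0.63,"dy":-0.52,"dz":0,"ax":0,"ay":0,"az":0,"grip":-1},{"dx":-0.63,"dy":-0.52,"dz":0,"ax":0,"ay":0,"az":0,"grip":-1},{"dx":-0.63,"dy":-0.52,"dz":0,"ax":0,"ay":0,"az":0,"grip":-1}]'
```

```text
clock: 0.57
position: [0.3258, 0.3396, 0.231]
ee_rot: [0.0, 0.209, 0.978, -0.0]
contact_force: [1.4, 0.9, 0.2]
width: 0.0253
gripper_force: 0.0
clock: 0.98
position: [0.4166, 0.1566, 0.2313]
ee_rot: [0.0, 0.209, 0.978, -0.0]
contact_force: [0.3, -0.1, 0.2]
width: 0.0001
gripper_force: 0.0
```

```bash
python3 -m jog '[{"dx":-0.64,"dy":-0.5,"dz":0,"ax":0,"ay":0,"az":-0.165,"grip":-1},{"dx":-0.64,"dy":-0.5,"dz":0,"ax":0,"ay":0,"az":-0.165,"grip":-1},{"dx":-0.64,"dy":-0.5,"dz":0,"ax":0,"ay":0,"az":-0.165,"grip":-1},{"dx":-0.64,"dy":-0.5,"dz":0,"ax":0,"ay":0,"az":-0.165,"grip":-1},{"dx":-0.64,"dy":-0.5,"dz":0,"ax":0,"ay":0,"az":-0.165,"grip":-1}]'
python3 -m jog '[{"dx":0,"dy":0,"dz":0.12,"ax":0,"ay":0,"az":0,"grip":-1},{"dx":0,"dy":0,"dz":0.12,"ax":0,"ay":0,"az":0,"grip":-1},{"dx":0,"dy":0,"dz":0.12,"ax":0,"ay":0,"az":0,"grip":-1}]'
python3 - <<'E'
from rig import manip
import cv2,numpy as np
s=manip.get_state();print(s['clock'],s['position'],s['ee_rot'],s['width'],s['contact_force'])
d=manip.get_image("wrist");cv2.imwrite('pics/w2.png',d['img'][:,:,::-1]);np.savez('w2.npz',pos=s['position'],q=s['ee_rot'],**d)
E
```

```text
clock: 1.4
position: [0.5087, -0.017, 0.2312]
ee_rot: [-0.0, 0.081, 0.997, 0.0]
contact_force: [0.2, 0.9, -0.3]
width: 0.0002
gripper_force: 0.0
clock: 1.65
position: [0.5069, -0.0153, 0.1999]
ee_rot: [-0.002, 0.081, 0.997, 0.0]
contact_force: [0.3, -0.1, 0.6]
width: -0.0003
gripper_force: 0.0
1.65 [ 0.50687504 -0.01530125  0.19988482] [-2.43834014e-03  8.13917243e-02  9.96679098e-01  4.66387280e-04] -0.0002872417863215978 [ 0.32627172 -0.09188157  0.63807307]
```

View pics/w2.png

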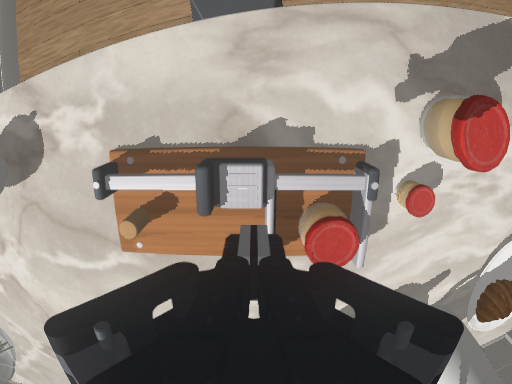

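Wrist view: button centre at about (242,186), thumb rest's button-side edge at about (211,186), end post top at (98,182), far post top at (374,182). The bar lies level in the image.

```bash
cat >> h.py <<'E'
from scipy.spatial.transform import Rotation as Ro
def wz(w,u,v,z):
    K=w['mtx'];d=np.array([u-K[0,2],v-K[1,2]]);r=np.hypot(*d);th=r/K[0,0]
    c=np.r_[d/r*np.sin(th),np.cos(th)]
    q=w['q'];R=Ro.from_quat(np.r_[q[1:],q[0]]).as_matrix();T=w['T_tool_cam']
    o=R@T[:3,3]+w['pos'];k=R@T[:3,:3]@c
    return o+k*(z-o[2])/k[2],R
E
python3 - <<'E'
from h import *
w=dict(np.load('w2.npz'))
for n,u,v,z in[('but',242,186,.070),('rest edge',211,186,.088),('post',98,182,.06),('far',374,182,.06)]:
    p,R=wz(w,u,v,z);print(n,p,'tool frame mm',R.T@(p-w['pos'])*1e3)
E
```

```text
but [ 0.50862078 -0.02712334  0.07      ] tool frame mm [ -4.28177597 -11.45140726 129.85918421]
rest edge [ 0.49963091 -0.05303878  0.088     ] tool frame mm [  0.47320189 -38.47245311 111.86803934]
post [ 0.4807691  -0.18148585  0.06      ] tool frame mm [  -1.89266486 -168.29279527  139.7875421 ]
far [0.52892236 0.10738644 0.06      ] tool frame mm [ -2.54055722 124.56466927 139.94036714]
```

```bash
python3 -m jog '[{"dx":-0.01,"dy":-0.06,"dz":0.15,"ax":0,"ay":0,"az":0,"grip":-1},{"dx":-0.01,"dy":-0.06,"dz":0.3,"ax":0,"ay":0,"az":0,"grip":-1},{"dx":-0.01,"dy":-0.06,"dz":0.42,"ax":0,"ay":0,"az":0,"grip":-1},{"dx":-0.01,"dy":-0.06,"dz":0.46,"ax":0,"ay":0,"az":0,"grip":-1},{"dx":-0.01,"dy":-0.06,"dz":0.46,"ax":0,"ay":0,"az":0,"grip":-1}]'
python3 -m jog '[{"dx":0,"dy":0,"dz":0.02,"ax":0,"ay":0,"az":0,"grip":-1},{"dx":0,"dy":0,"dz":0.04,"ax":0,"ay":0,"az":0,"grip":-1},{"dx":0,"dy":0,"dz":0.06,"ax":0,"ay":0,"az":0,"grip":-1},{"dx":0,"dy":0,"dz":0.06,"ax":0,"ay":0,"az":0,"grip":-1}]'
```

```text
clock: 2.12
position: [0.5069, -0.0291, 0.0852]
ee_rot: [-0.002, 0.08, 0.997, 0.0]
contact_force: [0.3, -0.1, 0.2]
width: -0.0003
gripper_force: 0.0
clock: 2.45
position: [0.5087, -0.0302, 0.0717]
ee_rot: [0.0, 0.081, 0.997, -0.0]
contact_force: [-0.5, 0.2, -0.2]
width: -0.0004
gripper_force: 0.0
```

```bash
python3 -m jog '[{"dx":0,"dy":0,"dz":0.015,"ax":0,"ay":0,"az":0,"grip":-1},{"dx":0,"dy":0,"dz":0.026,"ax":0,"ay":0,"az":0,"grip":-1},{"dx":0,"dy":0,"dz":0.026,"ax":0,"ay":0,"az":0,"grip":-1},{"dx":0,"dy":0,"dz":0.026,"ax":0,"ay":0,"az":0,"grip":-1}]'
```

```text
clock: 2.78
position: [0.5093, -0.0304, 0.0655]
ee_rot: [0.001, 0.081, 0.997, 0.0]
contact_force: [0.8, 1.2, 5.0]
width: -0.0
gripper_force: 2.5
```

```bash
python3 -m jog '[{"dx":0,"dy":0,"dz":0.006,"ax":0,"ay":0,"az":0,"grip":-1},{"dx":0,"dy":-0.02,"dz":0.006,"ax":0,"ay":0,"az":0,"grip":-1},{"dx":0,"dy":-0.05,"dz":0.006,"ax":0,"ay":0,"az":0,"grip":-1},{"dx":0,"dy":-0.08,"dz":0.006,"ax":0,"ay":0,"az":0,"grip":-1},{"dx":0,"dy":-0.12,"dz":0.006,"ax":0,"ay":0,"az":0,"grip":-1}]'
```

```text
clock: 3.2
position: [0.5044, -0.0595, 0.0641]
ee_rot: [0.001, 0.081, 0.997, 0.001]
contact_force: [0.5, 1.7, 5.4]
width: -0.0
gripper_force: 2.8
```

```bash
python3 -m jog '[{"dx":0,"dy":-0.06,"dz":0,"ax":0,"ay":0,"az":0,"grip":-1},{"dx":0,"dy":-0.12,"dz":0,"ax":0,"ay":0,"az":0,"grip":-1},{"dx":0,"dy":-0.18,"dz":0,"ax":0,"ay":0,"az":0,"grip":-1},{"dx":0,"dy":-0.24,"dz":0,"ax":0,"ay":0,"az":0,"grip":-1},{"dx":0,"dy":-0.28,"dz":0,"ax":0,"ay":0,"az":0,"grip":-1}]'
python3 -m jog '[{"dx":0,"dy":-0.02,"dz":0,"ax":0,"ay":0,"az":0,"grip":-1},{"dx":0,"dy":-0.04,"dz":0,"ax":0,"ay":0,"az":0,"grip":-1},{"dx":0,"dy":-0.05,"dz":0,"ax":0,"ay":0,"az":0,"grip":-1},{"dx":0,"dy":-0.05,"dz":0,"ax":0,"ay":0,"az":0,"grip":-1}]'
```

```text
clock: 3.62
position: [0.4926, -0.1299, 0.064]
ee_rot: [0.001, 0.081, 0.997, 0.0]
contact_force: [0.5, 2.4, 6.9]
width: -0.0
gripper_force: 3.0
clock: 3.95
position: [0.4907, -0.1413, 0.064]
ee_rot: [0.001, 0.081, 0.997, 0.001]
contact_force: [-0.6, 3.0, 6.4]
width: -0.0001
gripper_force: 3.0
```

Still moving freely; continue until the force builds.

```bash
python3 -m jog '[{"dx":0,"dy":-0.01,"dz":0,"ax":0,"ay":0,"az":0,"grip":-1},{"dx":0,"dy":-0.02,"dz":0,"ax":0,"ay":0,"az":0,"grip":-1},{"dx":0,"dy":-0.03,"dz":0,"ax":0,"ay":0,"az":0,"grip":-1},{"dx":0,"dy":-0.03,"dz":0,"ax":0,"ay":0,"az":0,"grip":-1}]'
```

```text
clock: 4.28
position: [0.4896, -0.1478, 0.064]
ee_rot: [0.001, 0.081, 0.997, 0.001]
contact_force: [0.2, 4.8, 5.8]
width: 0.0003
gripper_force: 4.8
```

```bash
python3 -m jog '[{"dx":0,"dy":-0.01,"dz":0,"ax":0,"ay":0,"az":0,"grip":-1},{"dx":0,"dy":-0.02,"dz":0,"ax":0,"ay":0,"az":0,"grip":-1},{"dx":0,"dy":-0.025,"dz":0,"ax":0,"ay":0,"az":0,"grip":-1},{"dx":0,"dy":-0.025,"dz":0,"ax":0,"ay":0,"az":0,"grip":-1}]'
```

```text
clock: 4.62
position: [0.4896, -0.1481, 0.0641]
ee_rot: [0.001, 0.084, 0.996, 0.007]
contact_force: [6.3, 21.7, 8.4]
width: -0.0
gripper_force: 15.1
```

The jaw is hard against the end stop at 22 N, and the position matches the post. Relieve the side load (about 6 mm of command), then lift.

```bash
python3 -m jog '[{"dx":0,"dy":0.02,"dz":0,"ax":0,"ay":0,"az":0,"grip":-1},{"dx":0,"dy":0.02,"dz":-0.03,"ax":0,"ay":0,"az":0,"grip":-1},{"dx":0,"dy":0.02,"dz":-0.1,"ax":0,"ay":0,"az":0,"grip":-1},{"dx":0,"dy":0.02,"dz":-0.25,"ax":0,"ay":0,"az":0,"grip":-1},{"dx":0,"dy":0.02,"dz":-0.4,"ax":0,"ay":0,"az":0,"grip":-1}]'
python3 -m jog '[{"dx":0,"dy":0.3,"dz":-0.2,"ax":0,"ay":0,"az":0,"grip":-1},{"dx":0,"dy":0.3,"dz":-0.2,"ax":0,"ay":0,"az":0,"grip":-1},{"dx":0,"dy":0.3,"dz":-0.2,"ax":0,"ay":0,"az":0,"grip":-1},{"dx":0,"dy":0.3,"dz":-0.2,"ax":0,"ay":0,"az":0,"grip":-1}]'
python3 - <<'E'
from rig import manip
import cv2,numpy as np
d=manip.get_image("wrist");a=d['img'][:,:,::-1]
b=manip.get_image("scene")['img'][140:300,200:340,::-1]
cv2.imwrite('pics/end.png',np.hstack([cv2.resize(a,(460,345)),cv2.resize(b,(302,345))]))
E
```

```text
clock: 5.03
position: [0.4872, -0.1498, 0.1632]
ee_rot: [-0.002, 0.081, 0.997, 0.0]
contact_force: [1.3, -0.6, 0.1]
width: 0.0
gripper_force: 0.0
clock: 5.37
position: [0.5018, -0.0751, 0.2153]
ee_rot: [0.002, 0.079, 0.997, -0.001]
contact_force: [0.0, -0.8, -0.3]
width: 0.0
gripper_force: 0.0
```

View pics/end.png

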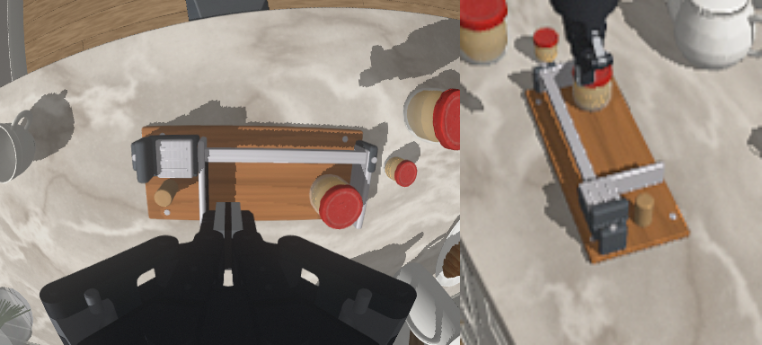

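The jaw (button at about (180,157)) sits against the end post, and the jar and cork are standing where they were. The gripper is clear of everything, so I'll hand in.

```bash
python3 -c "
from rig import manip
print(manip.sign_off())"
```

```text
the job is handed in; nothing more can be done
None
```

I pressed the release button, pushed the sliding jaw back until it stopped hard against the end post, then lifted clear so the button was free to spring up. The job was handed in at about 5.4 s with the jar and cork still standing in place; sign-off gave no verdict.

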